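# Lock a steel blank in the engraver's clamp with its two-stage lever

### The arm

A 6-joint arm with a two-finger parallel gripper is mounted at the origin on the work surface. World frame = base frame: x ahead of the robot, y to its left, z up, the work surface at z = 0. Lengths are in mm, angles in rad, forces in N, time in s.
With the tool pointing down it reaches from about 275 to 750 mm from the base axis. Payload 10.2 kg.
Tool frame: the origin (TCP) lies at the very end of the fingers, on their centre line; the grasp point (between the pads) lies 19 mm behind it (ctrl.hold_point_z is the distance from the TCP to the grasp point, in mm); z points along the fingers, y is the direction in which the jaws open and shut (so a half turn about z gives the same grasp; the last joint's range is limited). The gripper opens to 85 mm and grips with 20 to 120 N. Pads are 22 mm wide; open, the fingers measure 114 mm over their backs; the gripper's body (76 mm by 85 mm) begins 54 mm behind the grasp point. The pads swing forward as they close: fully open they stand 13 mm farther back than shut.
Start: joints at [0.921, 0.313, 1.498, -0, 1.331, -0.223], TCP at [217.342, 477.905, 231.294] pointing down, gripper open.
Joint ranges: [-2.94, 2.94], [-0.97, 2.17], [0.19, 2.56], [-1.23, 4.37], [0.02, 3.11], [-2.88, 2.88]. Speed limits (rad/s): [2.39, 2.39, 3.01, 3.14, 3.14, 3.14].

### API

Orientations are given as a unit quaternion [w, x, y, z].
In Python, from rig import readout, cams, workorder, spotter, ctrl gives the robot as it stands.
- The arm moves only by the tool step_arm, never from a script. Its argument "plan" is text: rows parted by semicolons, each of 5 numbers parted by spaces: the shift along the tool's x, y, z in cm, then the turn about the tool's z in degrees, then the opening in per cent of the stroke, from 0 (shut) to 100 (fully open). In form: x y z twist gripper; .... A call has 1 to 10 rows; each row is the pose to reach, as a shift and turn from the pose commanded when the call began, along the tool's axes at that moment; what a row does not reach only later rows make up. A row lasts 1/10 s, in which the tool goes at most 50 mm and 8.59 degrees, less where a joint would pass 70% of its speed; a pose out of reach is approached as far as the arm can. A call with a gripper value outside its range is refused whole. The fingers move at their own pace and stop on an object; "grip_force" is the grip in N (left out, the last holds). Time passes only in rows, so rows that repeat a pose let the fingers close. It gives the time, the measured TCP pose, the force and the opening at its end, in the units of the state.
- readout.sense(): the state, without advancing time (a new reading comes with each control period).
- cams.capture(name): name is "scene" or "top"; returns (picture, depth): 420x560x3 uint8, red, green, blue; 420x560 float32, mm along the optical axis (not along the pixel's ray), 0 where there is no reading.
- cams.camera_info(name): a dict with "vfov" (degrees; the focal length in pixels is half the picture's height over the tangent of half this angle, whatever the lens; pixels are square), "cx", "cy" (the principal point, pixels), "rvec" (rotation vector, rad) and "tvec" (3), from world to camera coordinates, as OpenCV has them. Camera axes: x right, y down, z forward; pixel columns grow to the right and rows downward; lengths in mm; the calibration is good to about 2 mm. A picture is of the moment at which its call begins. camera_info takes no time and is no camera call.
- workorder.finish_job(): hands the job in, once; it reports no verdict.
Trained networks look in the newest picture that a camera, given by its name, has taken for a name from the list of things; names that differ only in an ending like _2 or _b are one class to them, and where a whole thing is asked for, a point or a joint stands for the part that bears it (a point fixed in the world has none). Each returns a list of dicts, best first, with "conf" (0 to 1); they miss things now and then, are a little off and sometimes report something else, mostly with a low value. They report only what shows in the picture. A call takes as long as a camera call. They do not tell look-alikes from the thing itself.
- spotter.regions_of(camera, target): "pixels" (420x560 bool, what is visible of it) and "extent" ([centre column, centre row, width, height] in pixels, round what is visible of it).
The state is a dict: "time_s": time; "joints": joint angles; "dq": joint speeds; "tau": joint torques, N m; "eef_pos": TCP position; "ee_rot": TCP orientation; "force": force on the tool from outside, world axes, zero at the start; "wrist_torque": the same for the moment, N m; "grip_width": opening from 0.0 (shut) to 1.0 (fully open).
Only numpy, scipy, OpenCV 4.12 (cv2) and the standard library are available. Lean on these libraries where they do the work, as an engineer would, in place of code of your own. Each camera call takes 0.05 s, during which the arm holds its last target. There are 200 camera calls.

### The job

Push the steel blank along the clamp until its front end is right up against the end stop, then push the clamp lever through its first click and all the way to its second stop, so that the jaw locks the blank there. Do it by pushing with the fingers only: the blank stays flat on the clamp and is never lifted, and the hammer, the punch block and the jar are left alone.

Things in the scene. Friction and masses are not known exactly. Their poses are not given: they have to be found in the camera images.
- clamp: Bench clamp, screwed down, placed and turned anew each run. Grey base plate: x -110 to 100 mm, y -90 to 70, top at z = 20. Origin on the work surface; x runs along the channel to the end stop, y to the fixed side rail, z up. Steel side rail: inner face y = 50, x 20 to 95. Moving jaw opposite. Both and the end stop rise to z = 42. The channel is open towards -x.
- stop_face (a point): Foot of the middle of the end stop's face, on the base's top (z = 20 mm), at x = 75, y = 25 mm of the clamp; axes as the clamp's. The stop is a steel bar across the channel's end, 22 mm high, y -4 to 66 mm.
- blank: Loose steel block 80 (x) by 50 (y) by 18 mm, 0.4 to 0.75 kg, flat on the base (top at z = 38 mm) in the channel's mouth, 20 to 45 mm short of the end stop, some mm play sideways. Origin at its centre. Home, its centre is at x = 35 of the clamp and its rear end (x = -5) still stands 25 mm out of the jaws: push it there, fingertips just above the base. Friction is 2 to 6 N.
- jaw: Moving steel jaw, 50 mm (x) by 22 by 22 mm high. Origin at the foot of the middle of its gripping face, at x = 45 mm of the clamp. The lever drives it towards the rail: lever at 0, the channel is 55 mm wide; first click, about 52 mm; only at the second stop does it grip the 50 mm blank.
- lever (a joint): Lever angle about its upright pivot, rad, growing counter-clockwise from above: 0 released (it starts near 0), 0.42 first click (holds), 1.0 second stop (end of travel, holds). At 0 it points 140 degrees clockwise from the clamp's x axis, at 1.0 83 degrees. At the paddle about 4 to 5 N leaves 0 and 7 to 9 N the first click; past 0.75 it snaps home by itself.
- lever_paddle (a point): Centre of the upright black paddle at the lever's end: 32 mm along the lever, 10 mm thick, heights 31 to 76 mm; centre 80 mm from the pivot axis, 53 mm up. x points outwards along the lever, y is the way it moves as the angle grows: push its -y face. The bar from pivot to paddle is 14 mm wide, heights 31 to 39 mm.
- lever_pivot (a point): Point on the lever's upright pivot axis, 30 mm above the work surface, at x = 45, y = -50 mm of the clamp; axes as the clamp's.
- hammer: Bystander: hammer lying on the bench, 240 mm long, beside the clamp's rail side; origin at its underside.
- punches: Bystander: dark wooden block 60 x 40 x 35 mm with six steel punches standing in it to 65 mm height, beside the clamp's rail; origin at the centre of its underside.
- jar: Bystander: small glass jar, 48 mm in diameter, 50 mm tall, beyond the lever's swing; origin at the centre of its underside.
Not all that is in view belongs to the job. Of the things that look like the blank, the smallest one is meant.

How it is judged:
By the outcome, as a careful person would: the job done as asked, in the order asked, and still so for the second after the job is handed in, with the robot touching nothing.
It also fails if it takes over 53 s, if anything falls off the work surface, if the arm or the gripper's body presses on something with over 40 N, if the wrist force passes 120 N, or if a joint passes its speed limit or range.

## Working session

There is one attempt and no reset: what is moved stays moved. The work goes in short steps, Python scripts to look and compute and a tool call to move; the robot and the scene stay as the last step left them, time stands still between calls to the robot, and variables do not carry over. Pictures are saved under pics/ and viewed, about 8 in all and at most 12, crops included, and the job is handed in when it is done.

Besides the shell and the picture viewer there is one more tool, called after "Request:" as name(argument=value, ...) on one line, values as JSON. step_arm: Moves the arm, as the interface text tells. Its arguments: {"type":"object","properties":{"plan":{"type":"string"},"grip_force":{"type":"number"}},"required":["plan"]}

```bash
mkdir -p pics; cat > h.py <<'E'
import numpy as np, cv2
from rig import readout, cams, workorder, spotter, ctrl
def cam(n):
    i=cams.camera_info(n); R=cv2.Rodrigues(np.array(i["rvec"],float))[0]; t=np.array(i["tvec"],float).ravel()
    f=210/np.tan(np.radians(i["vfov"])/2); return i,R,t,f
def cloud(n,d):
    i,R,t,f=cam(n); v,u=np.mgrid[:420,:560]
    P=np.stack([(u-i["cx"])/f*d,(v-i["cy"])/f*d,d],-1)
    W=(P-t)@R; W[d<=0]=np.nan; return W
def proj(n,p):
    i,R,t,f=cam(n); c=np.atleast_2d(p)@R.T+t
    return np.c_[c[:,0]/c[:,2]*f+i["cx"],c[:,1]/c[:,2]*f+i["cy"]]
E
python3 - <<'E'
from h import *
for n in("scene","top"):
    p,d=cams.capture(n); cv2.imwrite(f"pics/{n}0.png",p[...,::-1]); W=cloud(n,d); np.savez(f"{n}0.npz",p=p,d=d,W=W)
    print(n,cams.camera_info(n))
    for o in("clamp","blank","jaw","lever","lever_paddle","punches","hammer","jar"):
        for r in spotter.regions_of(n,o)[:4]:
            w=W[r["pixels"]]; w=w[~np.isnan(w[:,0])]
            print(o,round(r["conf"],2),np.round(r["extent"]),np.round(np.median(w,0)) if len(w) else None,np.round(np.percentile(w[:,2],95)) if len(w) else None)
s=readout.sense();print(s)
E
```

```text
scene {'vfov': 57.354084701862035, 'cx': 278.61166618300024, 'cy': 211.83284422360683, 'rvec': array([ 1.79991247,  1.91432528, -0.63741081]), 'tvec': array([ -38.57015281, -448.05944954, 1136.75451962])}
clamp 0.71 [272. 220. 104. 102.] [597.  59.  20.] 43.0
clamp 0.59 [172. 256.  32.  37.] [ 702. -112.   48.] 51.0
blank 0.96 [294. 214.  35.  42.] [588. 101.  38.] 39.0
blank 0.93 [277. 333.  70.  47.] [821.  83.  25.] 27.0
blank 0.63 [168. 195.  54.  51.] [ 549. -160.   25.] 27.0
jaw 0.73 [268. 227.  22.  27.] [624.  53.  41.] 43.0
jaw 0.68 [277. 220. 108. 105.] [596.  60.  20.] 43.0
lever 0.58 [245. 202.  28.  53.] [576.   4.  39.] 75.0
lever_paddle 0.72 [244. 203.  30.  55.] [575.   4.  40.] 76.0
punches 0.69 [244. 201.  25.  54.] [572.   3.  39.] 75.0
punches 0.63 [341. 246.  37.  45.] [658. 195.  35.] 64.0
jar 0.57 [173. 258.  29.  36.] [ 701. -112.   48.] 51.0
top {'vfov': 47.61012316336813, 'cx': 285.77943131847974, 'cy': 212.00287577585146, 'rvec': array([ 2.01184082, -2.2063071 ,  0.24192992]), 'tvec': array([ 132.94244129,  631.90587369, 1035.60265351])}
clamp 0.85 [293. 25
[... 564 characters left out ...]
4.  20.] [611.  53.  41.] 44.0
{'time_s': 0.9, 'joints': array([ 9.20600206e-01,  3.12903278e-01,  1.49771120e+00,  5.37136077e-06,
        1.33101191e+00, -2.23404184e-01]), 'dq': array([-0.00043677,  0.00017485, -0.0019263 ,  0.0010816 ,  0.00024068,
       -0.00051604]), 'tau': array([-2.45085670e-03, -4.12173700e+01, -2.59895217e+01, -2.36938749e-04,
        5.46817137e-04,  8.92276290e-06]), 'eef_pos': array([217.33637447, 477.90050932, 231.28827582]), 'ee_rot': array([-9.50037671e-06,  2.11780677e-01,  9.77317218e-01, -1.41819317e-05]), 'force': array([0.00149475, 0.2953912 , 0.45811539]), 'wrist_torque': array([-0.02200592, -0.06213211,  0.02405095]), 'grip_width': 0.9987281122079118}
```

View pics/top0.png

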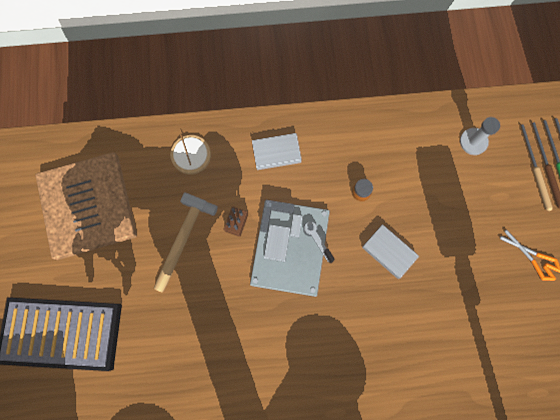

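View pics/scene0.png

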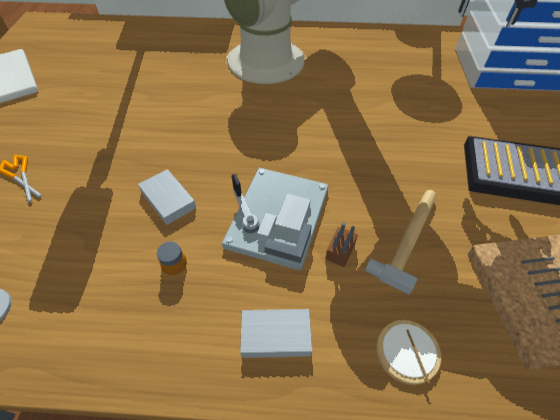

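Both views show the clamp (top: columns 250–330, rows 200–297), with the blank at top (277,241), the paddle at (330,256) and the jaw at (295,228). The two large look-alike plates and the other objects stand clear. The two cameras disagree by about 14 mm in x, so I'll fit the clamp in each one and check.

```bash
cat > fit.py <<'E'
from h import *
def rect(P):
    r=cv2.minAreaRect(P[:,:2].astype(np.float32)); return np.round(r[0],1),np.round(r[1],1),round(r[2],1)
def near(W,lo,hi,c=(600,60),r=160):
    w=W.reshape(-1,3); m=(w[:,2]>lo)&(w[:,2]<hi)&(np.hypot(w[:,0]-c[0],w[:,1]-c[1])<r); return w[m]
E
python3 - <<'E'
from fit import *
ims=[]
for n in("scene","top"):
    z=np.load(n+"0.npz"); W=z["W"]; i,R,t,f=cam(n); print(n,"cam pos",-R.T@t,"axis",R[2])
    def cc(lo,hi,c=(600,60),r=150,mn=8):
        v=W; m=((v[...,2]>lo)&(v[...,2]<hi)&(np.hypot(v[...,0]-c[0],v[...,1]-c[1])<r)).astype(np.uint8)
        k,l,s,_=cv2.connectedComponentsWithStats(m)
        for j in range(1,k):
            if s[j,4]>mn: print(lo,hi,s[j,4],*rect(W[l==j]),np.round(np.median(W[l==j],0)))
    cc(14,24,mn=100); cc(35,45.5,mn=15); cc(60,80)
    w=near(W,-15,10,(600,0),400); print("table z",np.percentile(w[:,2],[5,50,95]))
# render height-map crop of both in a world grid
    for_=np.zeros((480,400),np.uint8)
    w=near(W,5,80); 
    u=((w[:,1]-(-60))*1.8).astype(int); 
    p=z["p"][...,::-1]; c=proj(n,[600,60,20])[0].astype(int); print(c)
    ims.append(cv2.resize(p[c[1]-65:c[1]+65,c[0]-65:c[0]+65],(400,400),interpolation=cv2.INTER_CUBIC))
cv2.imwrite("pics/crop0.png",np.hstack(ims))
E
```

```text
scene cam pos [1036.45996462  101.49365951  640.23866153] axis [-0.59921249 -0.0358732  -0.79978591]
14 24 3920 [570.5  71.4] [160.1 212.5] 75.4 [548.  52.  20.]
14 24 331 [630.3  87.1] [52.8 29.7] 72.9 [630.  87.  20.]
35 45.5 312 [573.8   7.3] [103.7  28.4] 20.4 [590.  10.  39.]
35 45.5 1763 [608.1  92.3] [ 92.8 139.6] 75.5 [614.  97.  39.]
35 45.5 33 [630.9 199.3] [10.5 29.9] 72.4 [630. 199.  36.]
35 45.5 70 [656.4 185.9] [20.4 27.5] 89.9 [659. 188.  36.]
60 80 90 [537.3 -13.9] [31.2 10.2] 25.4 [542. -13.  75.]
60 80 14 [624.5 195.9] [5.3 6.1] 86.8 [625. 195.  64.]
60 80 16 [640.7 188.2] [6.  5.7] 0.8 [642. 188.  64.]
60 80 15 [657.5 180.4] [5.7 6.1] 88.8 [659. 181.  64.]
table z [-2.01341669 -0.17621588  1.71084627]
[270 222]
top cam pos [ 403.9457107    97.05082669 1147.54545954] axis [ 0.21501794 -0.02065279 -0.9763917 ]
14 24 3980 [566.1  71.5] [160.2 209.9] 75.3 [536.  63.  19.]
35 45.5 404 [637.4  95.5] [69.7 75.3] 75.6 [657. 109.  41.]
35 45.5 55 [644.7 188.7] [26.5 39. ] 64.2 [641. 186.  36.]
35 45.5 807 [589.3  86.2] [ 73.3 113.5] 75.0 [588.  94.  38.]
35 45.5 239 [571.6   9.1] [97.4 27.3] 18.5 [587.  10.  39.]
60 80 9 [636.7 188.6] [4.9 5.7] 86.8 [636. 189.  63.]
60 80 10 [619.7 194.8] [5.3 5.2] 43.8 [620. 195.  63.]
60 80 67 [532.5 -14.3] [31.9 10.7] 26.4 [532. -13.  74.]
table z [-4.24904935 -0.54132625  3.13579864]
[293 232]
```

View pics/crop0.png

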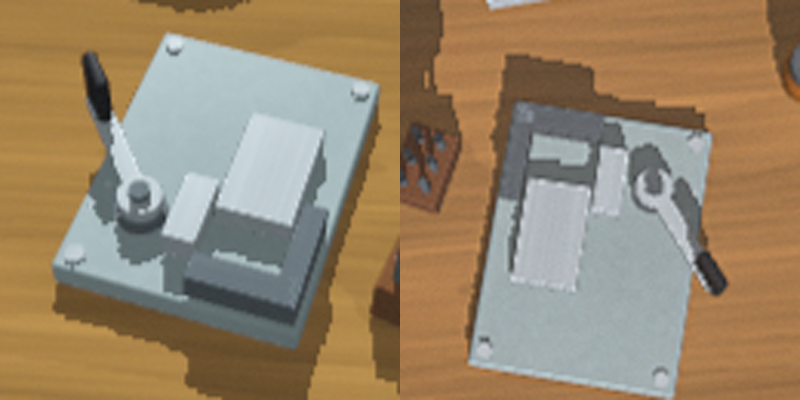

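```bash
cat >> fit.py <<'E'
O=np.array([575.7,79.9]); a=np.radians(-14.6); EX=np.array([np.cos(a),np.sin(a)]); EY=np.array([-EX[1],EX[0]])
def toC(p): d=np.asarray(p)[...,:2]-O; return np.stack([d@EX,d@EY],-1)
def state():
    s=readout.sense(); q=s["ee_rot"]; ty=np.array([2*q[1]*q[2],q[2]**2-q[1]**2])
    F=s["force"]; print("t",round(s["time_s"],2),"clampxyz",np.round(toC(s["eef_pos"]),1),round(s["eef_pos"][2],1),"tool-y ang rel clamp y",round(np.degrees(np.arctan2(ty[1],ty[0]))-75.4,2),"F clamp",np.round([F[:2]@EX,F[:2]@EY,F[2]],1),"grip",round(s["grip_width"],2))
E
python3 - <<'E'
from fit import *
for n,off in(("scene",(2.2,0)),("top",(-2.2,0))):
    W=np.load(n+"0.npz")["W"]-np.array([*off,0]); C=toC(W)
    for nm,lo,hi,xa,xb,ya,yb in(("blank",35.5,40,-70,60,-5,52),("jaw",39.5,45,10,80,-35,0),("stop",39.5,45,60,110,0,66),("rail",39.5,45,0,110,46,80),("paddle",70,80,-80,40,-150,-40)):
        m=(W[...,2]>lo)&(W[...,2]<hi)&(C[...,0]>xa)&(C[...,0]<xb)&(C[...,1]>ya)&(C[...,1]<yb); c=C[m]
        if len(c): print(n,nm,len(c),"x",np.round(np.percentile(c[:,0],[1,50,99]),1),"y",np.round(np.percentile(c[:,1],[1,50,99]),1),"paddle ang" ,np.round(np.degrees(np.arctan2(*(np.median(c,0)-[45,-50])[::-1])),1))
state()
E
```

```text
scene blank 823 x [-42.1  -0.1  37.4] y [-2.7 22.1 46.5] paddle ang 122.0
scene jaw 260 x [20.2 46.6 78.3] y [-26.5 -15.2  -2.3] paddle ang 87.4
scene stop 405 x [61.  83.9 95.2] y [ 0.9 39.3 65.2] paddle ang 66.5
scene rail 315 x [20.5 62.7 94.4] y [46.4 57.6 65.8] paddle ang 80.7
scene paddle 66 x [-29.2 -14.8  -2.7] y [-112.6 -100.5  -89.2] paddle ang -139.8
top blank 495 x [-42.1  -1.7  37.2] y [-2.5 22.6 47. ] paddle ang 122.7
top jaw 160 x [20.3 45.  69.7] y [-26.5 -15.9  -2. ] paddle ang 89.9
top stop 191 x [61.4 83.  94.7] y [ 0.8 38.5 65. ] paddle ang 66.7
top rail 162 x [20.2 58.6 93.9] y [46.5 57.1 65.8] paddle ang 82.8
top paddle 55 x [-28.2 -16.2  -3.5] y [-111.5 -101.5  -90.5] paddle ang -139.9
t 0.9 clampxyz [-447.1  294.8] 231.3 tool-y ang rel clamp y -9.85 F clamp [-0.1  0.3  0.5] grip 1.0
```

Request:
step_arm(plan="-4 -2 0 -1 0;-8 -4 0.5 -2 0;-12.5 -6.5 1 -3 0;-17 -8.5 2 -4 0;-21.5 -11 3 -5 0;-26 -13 4 -6 0;-30 -15 5 -7 0;-34 -17 6 -8 0;-38 -19 7 -9 0;-40.8 -20.6 8 -9.9 0")

```text
time_s: 1.9
eef_pos: [504.9, 119.2, 150.9]
ee_rot: [0.0, 0.127, 0.992, -0.0]
force: [0.4, 0.7, -0.4]
grip_width: 0.001
```

```bash
python3 -c "
from fit import *
state()"
```

```text
t 1.9 clampxyz [-78.4  20.2] 150.9 tool-y ang rel clamp y -0.0 F clamp [ 0.2  0.8 -0.4] grip 0.0
```

Request:
step_arm(plan="0 0.2 4 0 0;0 0.2 8 0 0;0 0.2 10.5 0 0;0 0.2 12 0 0;0 0.2 12.5 0 0;0 0.2 12.5 0 0")

```text
time_s: 2.5
eef_pos: [503.9, 123.4, 26.2]
ee_rot: [-0.0, 0.127, 0.992, -0.0]
force: [0.5, 0.2, -0.4]
grip_width: 0.001
```

```bash
python3 - <<'E'
from fit import *
state()
ims=[]
for n in("scene","top"):
    p,d=cams.capture(n); c=proj(n,[560,70,20])[0].astype(int)
    ims.append(cv2.resize(p[c[1]-65:c[1]+65,c[0]-65:c[0]+65,::-1],(400,400),interpolation=cv2.INTER_CUBIC))
cv2.imwrite("pics/crop1.png",np.hstack(ims))
E
```

```text
t 2.5 clampxyz [-80.4  24. ] 26.2 tool-y ang rel clamp y 0.05 F clamp [ 0.4  0.3 -0.4] grip 0.0
```

View pics/crop1.png

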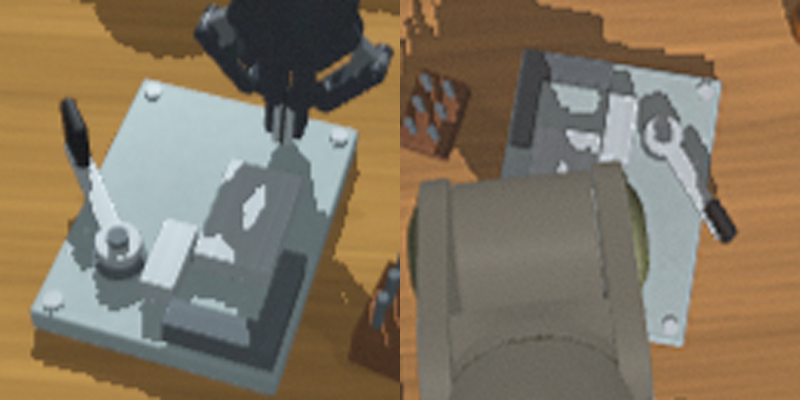

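The closed fingers stand behind the blank's rear end (left crop, 285,130), roughly on its centre line. Next I'll push.

Request:
step_arm(plan="-1 -0.2 0 0 0;-2 -0.2 0 0 0;-2.3 -0.2 0 0 0;-2.6 -0.2 0 0 0;-2.9 -0.2 0 0 0;-3.2 -0.2 0 0 0;-3.5 -0.2 0 0 0;-3.8 -0.2 0 0 0;-4.1 -0.2 0 0 0;-4.4 -0.2 0 0 0")

```text
time_s: 3.6
eef_pos: [545.0, 110.8, 26.2]
ee_rot: [-0.002, 0.126, 0.992, -0.0]
force: [-5.8, 1.7, 4.3]
grip_width: 0.001
```

```bash
python3 -c "
from fit import *
state()"
```

```text
t 3.6 clampxyz [-37.5  22.2] 26.2 tool-y ang rel clamp y 0.07 F clamp [-6.1  0.2  4.3] grip 0.0
```

Request:
step_arm(plan="-0.3 0 0 0 0;-0.6 0 0 0 0;-0.9 0 0 0 0;-1.2 0 0 0 0;-1.4 0 0 0 0;-1.4 0 0 0 0")

```text
time_s: 4.2
eef_pos: [558.9, 107.2, 26.2]
ee_rot: [-0.001, 0.127, 0.992, 0.0]
force: [-4.7, 2.2, 2.8]
grip_width: -0.004
```

```bash
python3 -c "
from fit import *
state()
W=None
p,d=cams.capture('scene'); W=cloud('scene',d)-np.array([2.2,0,0]); C=toC(W)
m=(W[...,2]>35.5)&(W[...,2]<39.5)&(C[...,0]>-20)&(C[...,0]<75)&(C[...,1]>-1)&(C[...,1]<46)
print(np.percentile(C[m],[1,99],axis=0))"
```

```text
t 4.2 clampxyz [-23.1  22.2] 26.2 tool-y ang rel clamp y 0.06 F clamp [-5.1  1.   2.8] grip -0.0
[[-15.78613696  -0.53034981]
 [ 65.01217792  45.66470377]]
```

Request:
step_arm(plan="-0.2 0 0 0 0;-0.4 0 0 0 0;-0.6 0 0 0 0;-0.7 0 0 0 0;-0.8 0 0 0 0;-0.8 0 0 0 0")

```text
time_s: 4.85
eef_pos: [566.7, 105.1, 26.2]
ee_rot: [-0.001, 0.127, 0.992, -0.0]
force: [-5.2, 1.2, 3.6]
grip_width: -0.0
```

Request:
step_arm(plan="-0.1 0 0 0 0;-0.2 0 0 0 0;-0.2 0 0 0 0")

```text
time_s: 5.15
eef_pos: [568.2, 104.8, 26.2]
ee_rot: [-0.001, 0.127, 0.992, 0.0]
force: [-6.3, 1.4, 5.5]
grip_width: 0.0
```

Request:
step_arm(plan="-0.1 0 0 0 0;-0.1 0 0 0 0")

```text
time_s: 5.35
eef_pos: [568.2, 104.8, 26.1]
ee_rot: [-0.003, 0.126, 0.992, -0.0]
force: [-11.9, 2.6, 9.1]
grip_width: 0.006
```

Request:
step_arm(plan="-0.1 0 0 0 0;-0.15 0 0 0 0;-0.15 0 0 0 0")

```text
time_s: 5.65
eef_pos: [568.3, 104.8, 26.1]
ee_rot: [-0.005, 0.126, 0.992, -0.0]
force: [-19.7, 4.0, 13.9]
grip_width: -0.0
```

```bash
python3 -c "
from fit import *
state()
p,d=cams.capture('scene'); W=cloud('scene',d)-np.array([2.2,0,0]); C=toC(W)
m=(W[...,2]>35.5)&(W[...,2]<39.5)&(C[...,0]>-20)&(C[...,0]<75)&(C[...,1]>-1)&(C[...,1]<46)
print(np.percentile(C[m],[1,99],axis=0))"
```

```text
t 5.65 clampxyz [-13.4  22.2] 26.1 tool-y ang rel clamp y 0.09 F clamp [-20.   -1.1  13.9] grip -0.0
[[-6.10902784 -0.55754741]
 [71.65317869 45.44247646]]
```

The blank is home: pushing harder raised the force to 20 N with no further motion. Now I'll back off, lift and go to the lever.

Request:
step_arm(plan="1 0 0 0 0;2.5 0 0 0 0;3 0 -4 0 0;3 0 -8 2 0;2.8 -3 -8 10 0;2.6 -6 -8 18 0;2.6 -9 -8 26 0;2.6 -10.2 -8 34 0;2.6 -10.2 -8 42 0;2.6 -10.2 -8 50 0")

```text
time_s: 6.7
eef_pos: [521.1, 11.0, 106.4]
ee_rot: [0.001, 0.537, 0.844, 0.0]
force: [-0.3, -0.3, 0.1]
grip_width: 0.001
```

```bash
python3 - <<'E'
from fit import *
state()
ims=[]
for n,s in(("scene",2.2),("top",-2.2)):
    p,d=cams.capture(n); c=proj(n,[590,60,20])[0].astype(int)
    ims.append(cv2.resize(p[c[1]-65:c[1]+65,c[0]-65:c[0]+65,::-1],(400,400),interpolation=cv2.INTER_CUBIC))
    W=cloud(n,d)-np.array([s,0,0]); C=toC(W)
    m=(W[...,2]>35.5)&(W[...,2]<39.5)&(C[...,0]>-20)&(C[...,0]<74)&(C[...,1]>1)&(C[...,1]<46)
    if m.any(): print(n,m.sum(),np.percentile(C[m],[1,99],axis=0).round(1))
cv2.imwrite("pics/crop2.png",np.hstack(ims))
E
```

```text
t 6.7 clampxyz [-35.5 -80.5] 106.4 tool-y ang rel clamp y -50.34 F clamp [-0.2 -0.4  0.1] grip 0.0
scene 738 [[-4.1  1.4]
 [71.7 45.5]]
top 420 [[-4.3  1.6]
 [73.1 45.5]]
```

View pics/crop2.png

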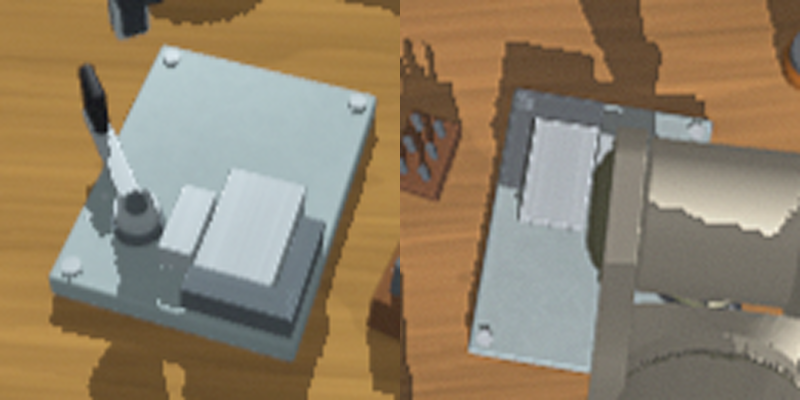

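The blank sits against the stop: rear at about x = -4, with no gap at the front edge (left crop, 250,275). The lever is still at 0 and the fingers are behind the paddle. Next I'll descend.

Request:
step_arm(plan="0 0 3 0 0;0 0 5 0 0;0 0 6.1 0 0;0 0 6.1 0 0")

```text
time_s: 7.2
eef_pos: [520.4, 11.7, 44.3]
ee_rot: [-0.001, 0.533, 0.846, -0.0]
force: [-0.2, 1.2, 0.4]
grip_width: 0.001
```

```bash
cat > arc.py <<'E'
from fit import *
import sys
state()
s=readout.sense(); c=toC(s["eef_pos"]); q=s["ee_rot"]; ang=np.arctan2(q[2]**2-q[1]**2,2*q[1]*q[2])-a  # tool y in clamp frame
ty=np.array([np.cos(ang),np.sin(ang)]); tx=np.array([-ty[1],ty[0]])
for k in sys.argv[1:]:
    L,sb=map(float,k.split(",")); th=np.radians(-140)+L; u=np.array([np.cos(th),np.sin(th)]); t=np.array([-u[1],u[0]])
    T=np.array([45,-50])+82*u-sb*t; d=(T-c)/10
    # want tool y along -u
    tw=-np.degrees((np.arctan2(-u[1],-u[0])-ang+np.pi)%(2*np.pi)-np.pi)
    print(L,sb,"|",round(d@tx,2),round(d@ty,2),"0",round(tw,1))
E
python3 arc.py 0,20 0,16 0.05,14 0.1,14 0.15,14 0.2,14 0.25,14 0.3,14 0.35,14 0.4,14 0.45,14 0.5,14
```

```text
t 7.2 clampxyz [-36.4 -79.9] 44.3 tool-y ang rel clamp y -49.83 F clamp [-0.4  1.1  0.4] grip 0.0
0.0 20.0 | -0.94 -0.05 0 0.2
0.0 16.0 | -1.34 -0.05 0 0.2
0.05 14.0 | -1.95 -0.11 0 -2.7
0.1 14.0 | -2.36 -0.15 0 -5.6
0.15 14.0 | -2.78 -0.17 0 -8.4
0.2 14.0 | -3.19 -0.17 0 -11.3
0.25 14.0 | -3.61 -0.15 0 -14.1
0.3 14.0 | -4.02 -0.1 0 -17.0
0.35 14.0 | -4.43 -0.04 0 -19.9
0.4 14.0 | -4.84 0.04 0 -22.7
0.45 14.0 | -5.24 0.15 0 -25.6
0.5 14.0 | -5.64 0.27 0 -28.5
```

Request:
step_arm(plan="-0.9 0 0 0 0;-1.3 -0.05 0 0 0;-1.9 -0.1 0 -2.5 0;-2.4 -0.15 0 -5.5 0;-2.8 -0.15 0 -8.5 0;-3.2 -0.15 0 -11.5 0;-3.6 -0.15 0 -14 0;-4 -0.1 0 -17 0;-4.4 0 0 -20 0;-4.4 0 0 -20 0")

```text
time_s: 8.2
eef_pos: [540.6, -29.0, 46.1]
ee_rot: [0.001, 0.379, 0.925, 0.0]
force: [-0.7, -0.6, -0.3]
grip_width: 0.0
```

```bash
python3 arc.py 0.35,14 0.4,14 0.45,14 0.5,14 0.55,14 0.6,14 0.65,14 0.7,14 0.75,14 0.8,14
python3 - <<'E'
from fit import *
p,d=cams.capture('scene'); W=cloud('scene',d)-np.array([2.2,0,0]); C=toC(W)
m=(W[...,2]>70)&(W[...,2]<79)&(np.hypot(C[...,0]-45,C[...,1]+50)<100)&(np.hypot(C[...,0]-45,C[...,1]+50)>60)
x=C[m]-[45,-50]; print(m.sum(), np.degrees(np.median(np.arctan2(x[:,1],x[:,0]))))
c=proj('scene',[590,50,20])[0].astype(int)
cv2.imwrite("pics/crop3.png",cv2.resize(p[c[1]-75:c[1]+75,c[0]-75:c[0]+75,::-1],(450,450),interpolation=cv2.INTER_CUBIC))
E
```

```text
t 8.2 clampxyz [  -6.5 -114.2] 46.1 tool-y ang rel clamp y -29.94 F clamp [-0.5 -0.8 -0.3] grip 0.0
0.35 14.0 | 0.14 -0.06 0 0.0
0.4 14.0 | -0.27 -0.12 0 -2.9
0.45 14.0 | -0.69 -0.16 0 -5.7
0.5 14.0 | -1.1 -0.18 0 -8.6
0.55 14.0 | -1.52 -0.18 0 -11.5
0.6 14.0 | -1.93 -0.15 0 -14.3
0.65 14.0 | -2.35 -0.11 0 -17.2
0.7 14.0 | -2.76 -0.05 0 -20.1
0.75 14.0 | -3.16 0.04 0 -22.9
0.8 14.0 | -3.57 0.14 0 -25.8
103 -116.6091995940388
```

View pics/crop3.png

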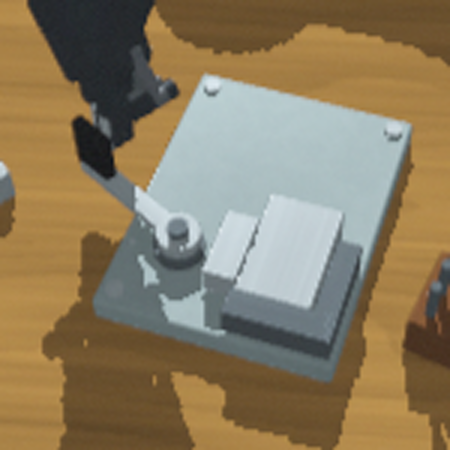

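The lever has clicked into its first stop: it measures 0.41, and the paddle is at crop (95,148). The blank is still home, so I'll continue.

Request:
step_arm(plan="-0.3 -0.1 0 -3 0;-0.7 -0.15 0 -6 0;-1.1 -0.2 0 -9 0;-1.5 -0.2 0 -11.5 0;-1.9 -0.15 0 -14 0;-2.3 -0.1 0 -17 0;-2.7 -0.05 0 -20 0;-3.1 0 0 -23 0;-3.5 0.1 0 -25.5 0;-3.5 0.1 0 -25.5 0")

```text
time_s: 9.25
eef_pos: [565.8, -52.3, 45.6]
ee_rot: [0.0, 0.166, 0.986, -0.0]
force: [-0.2, -0.5, 0.2]
grip_width: -0.001
```

```bash
cat > lev.py <<'E'
from fit import *
for n,s in(("scene",2.2),("top",-2.2)):
    p,d=cams.capture(n); W=cloud(n,d)-np.array([s,0,0]); C=toC(W)
    r=np.hypot(C[...,0]-45,C[...,1]+50)
    m=(W[...,2]>70)&(W[...,2]<79)&(r<100)&(r>60); x=C[m]-[45,-50]
    if m.any(): print(n,m.sum(),"lever",np.radians(140+np.degrees(np.median(np.arctan2(x[:,1],x[:,0])))))
    m=(W[...,2]>35.5)&(W[...,2]<39.5)&(C[...,0]>-20)&(C[...,0]<74)&(C[...,1]>4)&(C[...,1]<49)
    if m.any(): print(n,"blank",np.percentile(C[m],[1,99],axis=0).round(1))
    m=(W[...,2]>40.5)&(W[...,2]<45)&(C[...,0]>22)&(C[...,0]<68)&(C[...,1]>-20)&(C[...,1]<5)
    if m.any(): print(n,"jaw y",np.percentile(C[m][:,1],[1,99]).round(1))
    c=proj(n,[600,50,20])[0].astype(int); cv2.imwrite(f"pics/last_{n}.png",cv2.resize(p[c[1]-65:c[1]+65,c[0]-65:c[0]+65,::-1],(400,400),interpolation=cv2.INTER_CUBIC))
E
python3 arc.py 0.85,14 0.9,14 0.95,14 1,14 1,11; python3 lev.py
```

```text
t 9.25 clampxyz [  23.7 -130.4] 45.6 tool-y ang rel clamp y -4.5 F clamp [-0.  -0.5  0.2] grip -0.0
0.85 14.0 | -0.55 -0.08 0 -3.2
0.9 14.0 | -0.96 -0.12 0 -6.1
0.95 14.0 | -1.38 -0.14 0 -8.9
1.0 14.0 | -1.79 -0.13 0 -11.8
1.0 11.0 | -2.09 -0.07 0 -11.8
scene 129 lever 0.8708848579751912
scene blank [[-4.3  4.4]
 [71.5 48.7]]
scene jaw y [-19.8  -0.4]
top blank [[-4.5  4.4]
 [73.1 48.2]]
top jaw y [-19.7  -0.1]
```

Request:
step_arm(plan="-0.5 -0.1 0 -3 0;-1 -0.1 0 -6 0;-1.4 -0.15 0 -9 0;-1.8 -0.15 0 -11.5 0;-1.8 -0.15 0 -11.5 0")

```text
time_s: 9.85
eef_pos: [582.1, -59.3, 45.4]
ee_rot: [0.0, 0.066, 0.998, -0.0]
force: [0.6, 0.1, -0.8]
grip_width: -0.0
```

```bash
python3 arc.py 1,12 1,10; python3 lev.py
```

```text
t 9.85 clampxyz [  41.3 -133.1] 45.4 tool-y ang rel clamp y 7.0 F clamp [ 0.6  0.2 -0.8] grip -0.0
1.0 12.0 | -0.22 -0.01 0 -0.3
1.0 10.0 | -0.42 -0.01 0 -0.3
scene 125 lever 0.9956871648494078
scene blank [[-4.2  4.6]
 [71.6 48.4]]
scene jaw y [-19.9  -0.1]
top blank [[-4.8  4.7]
 [72.9 48.5]]
top jaw y [-19.7   1.9]
```

Request:
step_arm(plan="-0.2 0 0 0 0;-0.4 0 0 0 0;-0.4 0 0 0 0")

```text
time_s: 10.25
eef_pos: [583.2, -59.3, 45.1]
ee_rot: [-0.004, 0.066, 0.998, 0.0]
force: [-16.6, 0.2, 9.9]
grip_width: 0.002
```

Request:
step_arm(plan="-0.2 0 0 0 0;-0.3 0 0 0 0;-0.3 0 0 0 0")

```text
time_s: 10.55
eef_pos: [583.3, -59.4, 45.0]
ee_rot: [-0.008, 0.066, 0.998, 0.001]
force: [-32.9, 0.6, 21.5]
grip_width: -0.003
```

The lever is hard against its end stop: 33 N produced no motion. I'll back away, lift and check.

Request:
step_arm(plan="1 0 0 0 0;3 0 0 0 0;4 0 0 0 0;4 0 -4 0 0;4 0 -8 0 0;6 0 -12 0 0;10 0 -14 0 0;14 0 -14 0 0;18 0 -14 0 0;18 0 -14 0 0")

```text
time_s: 11.55
eef_pos: [406.9, -35.4, 185.2]
ee_rot: [-0.001, 0.066, 0.998, 0.0]
force: [0.4, -0.9, -0.1]
grip_width: 0.001
```

```bash
python3 -c "
from fit import *
state()"; python3 lev.py; python3 -c "
import cv2,numpy as np
cv2.imwrite('pics/final.png',np.hstack([cv2.imread('pics/last_scene.png'),cv2.imread('pics/last_top.png')]))"
```

```text
t 11.55 clampxyz [-134.3 -154.1] 185.2 tool-y ang rel clamp y 7.0 F clamp [ 0.7 -0.8 -0.1] grip 0.0
scene 87 lever 1.0264533228601052
scene blank [[-4.6  4.4]
 [71.8 48.6]]
scene jaw y [-19.8   0.2]
top 56 lever 0.9928961114621506
top blank [[-4.2  4.4]
 [73.1 48.6]]
top jaw y [-19.8   0.8]
```

View pics/final.png

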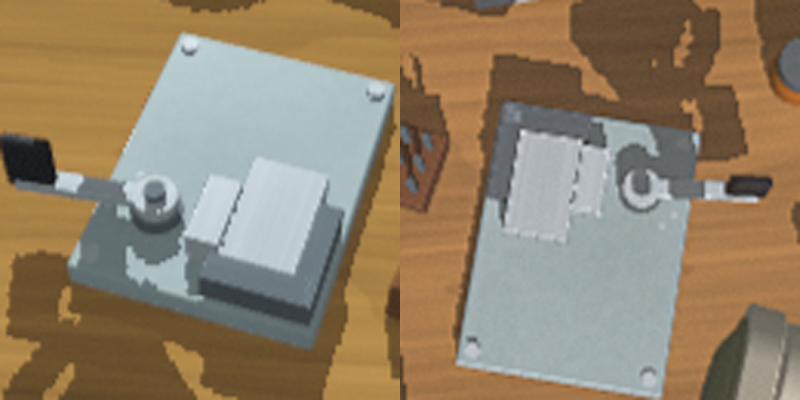

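The lever is at its second stop (paddle at right crop 748,186), and the blank is between the jaw and rail with its front at the stop. I'm handing it in.

```bash
python3 -c "
from rig import workorder
print(workorder.finish_job())"
```

```text
the job is handed in; nothing more can be done
None
```

The blank is pushed up against the end stop, and the lever is at its second stop with the jaw closed on the blank. I handed the job in at about 11.7 s of the 53 s allowed; `finish_job()` gives no verdict.

- **Blank:** I pushed it about 37 mm with the closed fingers just above the base. At the stop, the push rose to 20 N with no further motion. In the last pictures its rear end was at about x = -4.4 mm of the clamp (home is -5), with no gap visible at the front.
- **Lever:** It measured about 0.41 at the first click. At the end it measured 0.99 (top camera) and 1.03 (scene camera), and a 33 N push did not move it.
- **Jaw:** Its gripping face measured at about y = 0, which fits the 50 mm blank being gripped. I did not test the grip itself.
- **Robot:** The arm was backed clear, with about 0 N on the tool, before I handed in. I never moved it near the hammer, the punch block or the jar.

**Disagreement:** the two cameras differed by 4–5 mm in x, more than the stated 2 mm calibration. I averaged them, and contact forces confirmed the end of both pushes.

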